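# Stow the tube spanners in the covered clip rack

### The job

Put the loose tube spanners away: take the cover plate off the clip rack and set it aside on the bench, press every tube spanner on the bench fully down past the sprung jaw into a clip of its own, then put the cover back on the rack, flat on all four posts with the two pins through its holes. Leave the other things on the bench where they are.

Things in the scene. Friction and masses are not known exactly. Their poses are not given: they have to be found in the camera images.
- rack: Clip rack fixed to the bench: base 200 x 230 x 10 mm, origin at its underside's centre, x along the clips, y across, z up. Three clips, 60 mm apart in y, each hold a spanner along x. Four 16 mm round posts, tops 72 mm above the bench, at x +-88, y +-103 mm; those at (+88, +103) and (-88, -103) carry 10 mm tapered pins 16 mm high. The sides between the posts are open.
- clip0 (a point): Mid-axis of a seated spanner in the clip at rack y = -60 mm, 40 mm above the bench; axes as the rack. Two forks, 14 mm wide, at x = +-36 mm (between them fingers may go 20 mm below this point), each with a seat, a fixed cheek (+y) and a sprung jaw (-y) whose nose overhangs the spanner; tops 23 mm above this point. Pushing straight down takes 10 to 20 N; the jaw snaps back over.
- clip1 (a point): Mid-axis of a seated spanner in the clip at rack y = 0 mm, 40 mm above the bench; axes as the rack. Two forks, 14 mm wide, at x = +-36 mm (between them fingers may go 20 mm below this point), each with a seat, a fixed cheek (+y) and a sprung jaw (-y) whose nose overhangs the spanner; tops 23 mm above this point. Pushing straight down takes 10 to 20 N; the jaw snaps back over.
- clip2 (a point): Mid-axis of a seated spanner in the clip at rack y = 60 mm, 40 mm above the bench; axes as the rack. Two forks, 14 mm wide, at x = +-36 mm (between them fingers may go 20 mm below this point), each with a seat, a fixed cheek (+y) and a sprung jaw (-y) whose nose overhangs the spanner; tops 23 mm above this point. Pushing straight down takes 10 to 20 N; the jaw snaps back over.
- jaw0 (a joint): Opening angle of the sprung jaw of clip0 (rad): 0 closed (also with a seated spanner under it), about 0.1 as a spanner passes; it springs back by itself.
- jaw1 (a joint): Opening angle of the sprung jaw of clip1 (rad): 0 closed (also with a seated spanner under it), about 0.1 as a spanner passes; it springs back by itself.
- jaw2 (a joint): Opening angle of the sprung jaw of clip2 (rad): 0 closed (also with a seated spanner under it), about 0.1 as a spanner passes; it springs back by itself.
- rack_top (a point): Point on the rack's centre line at the height of the post tops (72 mm above the bench), on which the cover's underside rests. Axes as the rack's.
- cover: Loose grey cover plate, 200 (x) x 230 (y) x 6 mm, 0.35 kg, origin at the centre of its underside, z up. Two 14 mm square holes at (+88, +103) and (-88, -103) mm; it fits either way round (half a turn). It starts seated on the rack's pins, hiding the clips. There is room to set it down on the bench to the rack's left (+y).
- cover_handle (a point): Middle of the cover's handle: a bar 14 x 14 mm, 122 mm long along the cover's x, its centre 49 mm above the cover's underside, with posts at x = +-55 mm and free space of 36 mm beneath it.
- spanner0: Steel tube spanner, 160 mm long, 0.16 kg, origin on its axis at mid-length, x along it; round shank 16 mm in diameter and 100 mm long, a hexagonal end 30 mm long and 24 mm across flats at each end. Lying on the bench its axis is 12 mm up. Two or three are present, lying to the rack's right (-y); all alike, any clip and either way round.
- spanner1: Steel tube spanner, 160 mm long, 0.16 kg, origin on its axis at mid-length, x along it; round shank 16 mm in diameter and 100 mm long, a hexagonal end 30 mm long and 24 mm across flats at each end. Lying on the bench its axis is 12 mm up. Two or three are present, lying to the rack's right (-y); all alike, any clip and either way round.
- spanner2: Steel tube spanner, 160 mm long, 0.16 kg, origin on its axis at mid-length, x along it; round shank 16 mm in diameter and 100 mm long, a hexagonal end 30 mm long and 24 mm across flats at each end. Lying on the bench its axis is 12 mm up. Two or three are present, lying to the rack's right (-y); all alike, any clip and either way round.
- spray_can: Bystander: spray can, 60 mm in diameter, 170 mm high, origin under its centre. Leave alone.
- jar: Bystander: jar, 72 mm in diameter, 90 mm high, origin under its centre. Leave alone.
- tape_measure: Bystander: tape measure 70 x 40 x 66 mm, origin under its centre. Leave alone.
- screwdriver: Bystander: screwdriver lying on the bench. Leave alone.

How it is judged:
By the outcome, as a careful person would: the job done as asked, in the order asked, and still so for the second after the job is handed in, with the robot touching nothing.
Of spanner0, spanner1, spanner2 only 2 to 3 are there at a start; the rules pass over those that are not, and their reading is None.
At some moment in a run one of spanner0, spanner1, spanner2 may be knocked a few centimetres aside while the robot is not near it.
Once in a run the grip may slacken for a moment while it holds something.
It also fails if it takes over 208 s, if anything falls off the work surface, if the arm or the gripper's body presses on something with over 40 N, if the wrist force passes 120 N, or if a joint passes its speed limit or range.

### The arm

A 6-joint arm with a two-finger parallel gripper is mounted at the origin on the work surface. World frame = base frame: x ahead of the robot, y to its left, z up, the work surface at z = 0. Lengths are in m, angles in rad, forces in N, time in s.
With the tool pointing down it reaches from about 0.3 to 0.775 m from the base axis. Payload 14.6 kg.
Tool frame: the origin (TCP) lies on the centre line of the jaws, within the pads' length; the fingertips stand 19 mm ahead of it and the grasp point (between the pads) is the TCP; z points along the fingers, y is the line along which they close (so a half turn about z gives the same grasp; the last joint's range is limited). The gripper opens to 94 mm and grips with 3 to 60 N. Pads are 16 mm wide; open, the fingers measure 119 mm over their backs; the gripper's body (75 mm by 177 mm) begins 78 mm behind the grasp point.
Start: joints at [1.198, 0.3, 1.521, -0, 1.321, -0.067], TCP at [0.166, 0.524, 0.224] pointing down, gripper open.
Joint ranges: [-3.03, 3.03], [-0.79, 2.21], [0.23, 2.52], [-1.04, 4.18], [0, 3.07], [-2.55, 2.55]. Speed limits (rad/s): [2.22, 2.22, 2.57, 3.14, 3.14, 3.14].

### API

Orientations are given as [roll, pitch, yaw] about the fixed x, y, z axes, in that order (R = Rz(yaw) Ry(pitch) Rx(roll)).
In Python, from station import get_obs, camera, workorder gives the robot as it stands.
- The arm moves only by the tool play_rows, never from a script. Its argument "motion" is a list that holds one entry, the list of rows, each a list of 7 numbers: the shift along the tool's x, y, z as a fraction of full scale, then the turn, a rotation vector about the tool's x, y, z as a fraction of full scale, then the opening, from -1 (shut) to 1 (fully open). In form: [[[x, y, z, ax, ay, az, grip], ...]]. A call has 1 to 10 rows; each row is the pose to reach, as a shift and turn from the pose commanded when the call began, along the tool's axes at that moment, turning the shorter way round; what a row does not reach only later rows make up. Full scale, the value 1, is 0.25 m for a shift and 2 pi rad for a turn. A row lasts 1/10 s, in which the tool goes at most 50 mm and 8.59 degrees, less where a joint would pass 70% of its speed; a pose out of reach is approached as far as the arm can. A call with a number of a shift or a turn outside -1 to 1 is refused whole. A call with a gripper value outside its range is refused whole. The fingers move at their own pace and stop on an object; "grip_force" is the grip in N (left out, the last holds). Time passes only in rows, so rows that repeat a pose let the fingers close. It gives the time, the measured TCP pose, the force, the opening and the grip force at its end, in the units of the state.
- get_obs(): the state, without advancing time (a new reading comes with each control period).
- camera(name): name is "scene" or "top" or "wrist"; returns a dict with "frame" (480x640x3 uint8, red, green, blue), "z_map" (480x640 float32, m along the optical axis (not along the pixel's ray), 0 where there is no reading), "camera_matrix" (3x3 intrinsics, pixels), "T" (4x4, takes a point from camera to world coordinates); the wrist camera has in their place "T_tool_cam" (4x4, takes a point from camera to tool coordinates, whose origin is the TCP and whose axes are the flange's). Camera axes: x right, y up, looking along -z (the intrinsics and any distortion apply to the point x, -y, -z); pixel columns grow to the right and rows downward; lengths in m; the calibration is good to about 2 mm. A picture is of the moment at which its call begins: read the wrist's pose just before it.
- workorder.hand_in(): hands the job in; it is judged then, once.
The state is a dict: "time_s": time; "qpos": joint angles; "joint_vel": joint speeds; "tau": joint torques, N m; "ee_pos": TCP position; "eef_rot": TCP orientation; "force": force on the tool from outside, world axes, zero at the start; "moment": the same for the moment, N m; "grip_width": finger opening in m; "grip_force": force on a finger pad.
Only numpy, scipy, OpenCV 4.12 (cv2) and the standard library are available. Lean on these libraries where they do the work, as an engineer would, in place of code of your own. Each camera call takes 0.05 s, during which the arm holds its last target. There are 200 camera calls.

## Working session

There is one attempt and no reset: what is moved stays moved. The work goes in short steps, Python scripts to look and compute and a tool call to move; the robot and the scene stay as the last step left them, time stands still between calls to the robot, and variables do not carry over. Pictures are saved under pics/ and viewed, at most 14 in all, crops included, and the job is handed in when it is done.

Besides the shell and the picture viewer there is one more tool, called after "Call:" as a command line: name --argument value ..., lists and objects as JSON in quotes. play_rows: Moves the arm, as the interface text tells. Its arguments: {"type":"object","properties":{"motion":{"type":"array"},"grip_force":{"type":"number"}},"required":["motion"]}

```bash
ls; mkdir -p pics; python3 - <<'E'
from station import get_obs,camera
import cv2
o=get_obs();print(o)
for n in("scene","top"):
    c=camera(n);cv2.imwrite(f"pics/{n}0.png",c["frame"][:,:,::-1]);print(n,c["camera_matrix"],c["T"],c.keys())
c=camera("wrist");print(c["T_tool_cam"])
E
```

```text
pics
{'time_s': 0.0, 'qpos': array([ 1.19838228e+00,  3.00449140e-01,  1.52157679e+00,  4.79164803e-06,
        1.32071044e+00, -6.65929953e-02]), 'joint_vel': array([ 0.00033124, -0.00099234, -0.00051444, -0.00096616, -0.00053507,
       -0.00042199]), 'tau': array([-3.23398643e-03, -5.31807268e+01, -3.52729905e+01,  7.07159517e-02,
        2.44596071e-02, -1.13248911e-04]), 'ee_pos': array([0.16550166, 0.52425469, 0.22390018]), 'eef_rot': array([-3.14045178e+00, -8.07381749e-05,  2.83577037e+00]), 'force': array([-0.02608778, -0.31323535, -0.47066422]), 'moment': array([ 0.00348626,  0.04273624, -0.02388101]), 'grip_force': 0.0, 'grip_width': 0.09388141698949545}
scene [[518.34795691   0.         322.35118209]
 [  0.         518.34795691 236.21801017]
 [  0.           0.           1.        ]] [[ 0.50943208 -0.54098884  0.6691861   1.38053761]
 [ 0.86050832  0.32216333 -0.39463429 -0.47661421]
 [-0.00209448  0.77687957  0.62964573  0.83479108]
 [ 0.          0.          0.          1.        ]] dict_keys(['frame', 'z_map', 'camera_matrix', 'T'])
top [[447.08645563   0.         322.67354719]
 [  0.         447.08645563 236.16104716]
 [  0.           0.           1.        ]] [[ 0.02639297  0.9959944  -0.08543164  0.5512629 ]
 [-0.9996504   0.02616141 -0.00382908 -0.03083445]
 [-0.00157873  0.08550283  0.99633668  1.01303263]
 [ 0.          0.          0.          1.        ]] dict_keys(['frame', 'z_map', 'camera_matrix', 'T'])
[[ 4.28241517e-04  9.66603648e-01  2.56275642e-01  7.46555770e-02]
 [ 9.99999908e-01 -4.11668310e-04 -1.18315526e-04 -4.32305217e-04]
 [-8.86365871e-06  2.56275669e-01 -9.66603735e-01 -1.60660358e-01]
 [ 0.00000000e+00  0.00000000e+00  0.00000000e+00  1.00000000e+00]]
```

View pics/top0.png

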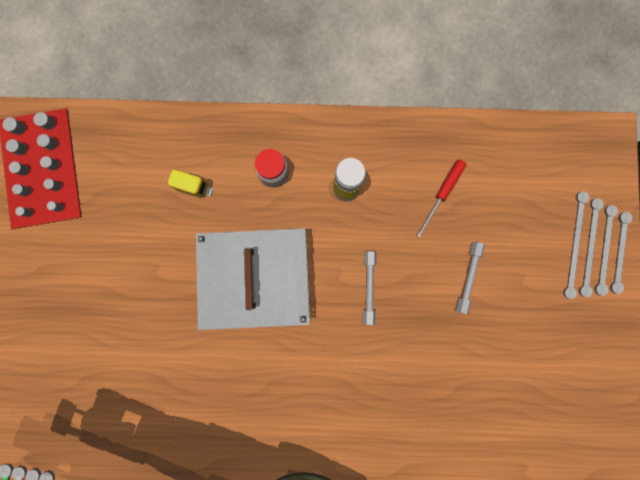

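View pics/scene0.png

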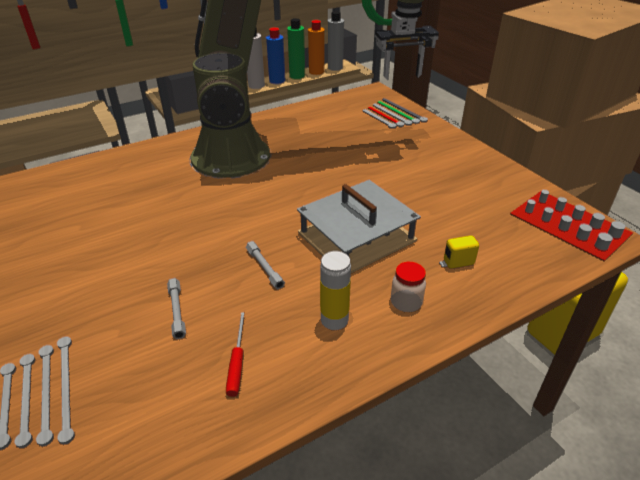

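```bash
cat > h.py <<'E'
import numpy as np,cv2
from station import get_obs,camera
from scipy.spatial.transform import Rotation as R
def cloud(c,T=None):
    T=c["T"] if T is None else T
    z=c["z_map"].astype(float);K=c["camera_matrix"];v,u=np.mgrid[:480,:640]
    P=np.stack([(u-K[0,2])/K[0,0]*z,-(v-K[1,2])/K[1,1]*z,-z],-1)
    P=P@T[:3,:3].T+T[:3,3];P[z<=0]=np.nan;return P
def wristT(c,o):
    W=np.eye(4);W[:3,:3]=R.from_euler('xyz',o["eef_rot"]).as_matrix();W[:3,3]=o["ee_pos"]
    return W@c["T_tool_cam"]
def ray(c,uv,h,T=None):
    T=c["T"] if T is None else T
    K=c["camera_matrix"];uv=np.atleast_2d(uv).astype(float)
    d=np.stack([(uv[:,0]-K[0,2])/K[0,0],-(uv[:,1]-K[1,2])/K[1,1],-np.ones(len(uv))],-1)@T[:3,:3].T
    return T[:3,3]+d*((h-T[2,3])/d[:,2])[:,None]
def mv(o,target,yaw=None):
    """fractions (tool axes) from current pose to world target; yaw change to tool-down yaw"""
    M=R.from_euler('xyz',o["eef_rot"])
    s=M.inv().apply(np.array(target)-o["ee_pos"])/0.25
    r=np.zeros(3)
    if yaw is not None: r=(M.inv()*R.from_euler('xyz',[np.pi,0,yaw])).as_rotvec()/(2*np.pi)
    return np.round(s,4),np.round(r,4)
def rect(P,m):
    q=P[m][:,:2].astype(np.float32)*1000
    (c,s,a)=cv2.minAreaRect(q);return np.round(c,1),np.round(s,1),round(a,2),len(q)
def comps(m,n=40):
    k,l,st,ce=cv2.connectedComponentsWithStats(m.astype(np.uint8))
    return [l==i for i in range(1,k) if st[i,4]>=n]
E
python3 - <<'E'
from h import *
for n in("top","scene"):
    c=camera(n);P=cloud(c);z=P[...,2];x,y=P[...,0],P[...,1]
    reg=(x>.3)&(x<.75)&(y>-.5)&(y<.35)
    print(n,"table",np.nanmedian(z[reg]))
    cov=comps(reg&(z>.068)&(z<.085)&(y>-.02)&(x<.62),500)
    for m in cov: print("cover",rect(P,m),np.nanmedian(z[m]))
    for m in comps(reg&(z>.11)&(z<.14)&(x<.55)): print("handle",rect(P,m),np.nanmedian(z[m]))
    for m in comps(reg&(z>.010)&(z<.05)&(y<-.05)): print("low",rect(P,m),z[m].max())
    for lo,hi in((.05,.2),): 
        for m in comps(reg&(z>.045)&(z<.2)&((x>.55)|(y<-.02))): print("tall",rect(P,m),z[m].max())
E
```

```text
top table 0.00017296174916481277
cover (array([533.1, 118.5]), array([188.6, 230.4]), 4.27, 9139) 0.07773993050064032
handle (array([514. , 116.5]), array([69.4, 14.6]), 4.06, 274) 0.12699987212312475
low (array([ 699.6, -270.8]), array([ 22.5, 130.4]), 58.54, 238) 0.026502610366529233
low (array([726.2, -75.6]), array([52.4, 15.6]), 85.66, 70) 0.04997979037464839
low (array([ 552.9, -356.9]), array([ 28.5, 160.4]), 75.99, 675) 0.02722633993849577
low (array([ 524.8, -134.1]), array([159.5,  27.4]), 0.12, 664) 0.02945358734433201
tall (array([733.9, -75.6]), array([58.2, 31.8]), 89.62, 704) 0.1732765732967435
tall (array([734.2, 275. ]), array([72.2, 32.5]), 88.16, 440) 0.07029016216429629
tall (array([747.5,  90.7]), array([32.4,  4.6]), 89.52, 44) 0.06570067269653046
tall (array([594.2, 122.5]), array([ 94.8, 231.1]), 2.25, 4649) 0.1314063894057793
scene table 0.0012675078013272278
cover (array([531.9, 118.4]), array([188.6, 235. ]), 3.53, 3673) 0.07905747439972621
handle (array([515.4, 115.9]), array([68.5, 16.8]), 3.96, 158) 0.12709575707702608
low (array([ 527. , -132.6]), array([ 28.8, 166.1]), 89.62, 457) 0.02946164478753288
low (array([ 554.1, -356.9]), array([ 27.6, 166.2]), 76.11, 585) 0.029930994189615423
low (array([ 701.2, -268.2]), array([ 22.4, 128.6]), 55.98, 206) 0.02896964647615985
tall (array([620.8,  52.1]), array([163.7, 393.1]), 21.81, 2924) 0.1746571580706905
tall (array([739.1, 274.3]), array([71. , 28.4]), 82.4, 190) 0.07017209293505988
```

```bash
python3 - <<'E'
from h import *
for n in("top","scene"):
    c=camera(n);P=cloud(c);z=P[...,2];x,y=P[...,0],P[...,1]
    reg=(x>.35)&(x<.68)&(y>-.02)&(y<.3)
    for m in comps(reg&(z>.072)&(z<.085),500): print("cover",rect(P,m),np.nanmedian(z[m]))
    for m in comps(reg&(z>.122)&(z<.14)): print("handle",rect(P,m),np.nanmedian(z[m]))
    hh=reg&(z>.085)&(z<.1)
    for m in comps(hh,4): print("pins?",rect(P,m))
    for m in comps((z>.015)&(z<.05)&(y<-.05)&(x>.4)&(x<.65)&(y>-.5),300):
        q=P[m]; a=np.linalg.svd(q[:,:2]-q[:,:2].mean(0),full_matrices=False)[2][0]; print("sp",rect(P,m),np.degrees(np.arctan2(a[1],a[0])))
    # cover from colour via rays on z=.078
    f=c["frame"];hsv=cv2.cvtColor(f,cv2.COLOR_RGB2HSV)
    g=(hsv[...,1]<50)&(hsv[...,2]>90)&reg
    m=max(comps(g,500),key=lambda m:m.sum());cn=max(cv2.findContours(m.astype(np.uint8),0,1)[0],key=len)[:,0]
    q=ray(c,cn,.078)[:,:2].astype(np.float32)*1000;print("colour",cv2.minAreaRect(q))
E
```

```text
cover (array([538.9, 118.9]), array([200.4, 230.6]), 4.25, 10062) 0.07770104138313161
handle (array([539.5, 118.4]), array([120.3,  14.6]), 4.17, 443) 0.12721143353507347
pins? (array([619.1, 227.6]), array([4.5, 4.6]), 51.37, 8)
pins? (array([594.4, 116.7]), array([10.2,  0.7]), 4.11, 6)
pins? (array([484.7, 108.7]), array([9.8, 0.5]), 7.32, 6)
pins? (array([459.5,   9.5]), array([4.1, 6.1]), 0.08, 9)
sp (array([ 553.3, -356.3]), array([ 26.8, 160.8]), 76.3, 570) 166.44249109912414
sp (array([ 524.9, -132.6]), array([158.9,  24.8]), 0.02, 580) 179.9441413724051
colour ((539.4713134765625, 117.88337707519531), (199.41848754882812, 230.10877990722656), 4.201038837432861)
cover (array([542.2, 119.6]), array([205.6, 235.4]), 3.98, 4367) 0.07899857277864575
handle (array([542.6, 118. ]), array([121.3,  17.5]), 4.97, 234) 0.12800436790388153
pins? (array([490.5, 113.5]), array([15.3, 11.3]), 51.05, 32)
pins? (array([462.9,   9.4]), array([5. , 7.3]), 60.43, 8)
pins? (array([625.2, 225.8]), array([ 3.6, 12.5]), 40.57, 7)
pins? (array([599.6, 120.4]), array([16.4, 11.7]), 46.29, 37)
sp (array([ 527.7, -133.8]), array([ 25.6, 163.9]), 89.75, 400) -0.027654158688850745
sp (array([ 555.3, -356.8]), array([ 26.9, 164.4]), 76.27, 523) -13.735047297079346
colour ((543.2581176757812, 107.44345092773438), (202.60955810546875, 255.65667724609375), 4.1873579025268555)
```

```bash
python3 -c "
from h import *
o=get_obs();print(mv(o,[.353,.32,.224],3.025),mv(o,[.5395,.1185,.19],3.215))"
```

```text
(array([-0.9612, -0.5542,  0.0015]), array([-0.    , -0.    , -0.0301])) (array([-1.9152, -1.0982,  0.1376]), array([-0.    , -0.    , -0.0603]))
```

Call:
play_rows --motion '[[[-0.96,-0.555,0,0,0,-0.03,1],[-0.96,-0.555,0,0,0,-0.06,1],[-0.96,-0.555,0,0,0,-0.06,1],[-0.96,-0.555,0,0,0,-0.06,1],[-0.96,-0.555,0,0,0,-0.06,1],[-0.96,-0.555,0,0,0,-0.06,1],[-0.96,-0.555,0,0,0,-0.06,1]]]'

```text
time_s: 1.05
ee_pos: [0.3548, 0.3174, 0.2246]
eef_rot: [-3.141, 0.0, -3.075]
force: [-0.4, -0.0, -0.1]
grip_width: 0.0944
grip_force: 0.0
```

```bash
python3 -c "
from h import *
o=get_obs();print(o['ee_pos'],o['eef_rot'],o['qpos'],mv(o,[.5395,.1185,.19],3.215))"
```

```text
[0.35478131 0.31742762 0.22456216] [-3.14137910e+00  4.85270178e-04 -3.07450731e+00] [ 6.53165771e-01  1.34211338e-01  1.72235073e+00 -4.65225637e-04
  1.28474445e+00 -9.84584638e-01] (array([-0.6838, -0.8434,  0.1388]), array([-0.    ,  0.0001, -0.001 ]))
```

Call:
play_rows --motion '[[[-0.684,-0.843,0.139,0,0,-0.001,1],[-0.684,-0.843,0.139,0,0,-0.001,1],[-0.684,-0.843,0.139,0,0,-0.001,1],[-0.684,-0.843,0.139,0,0,-0.001,1],[-0.684,-0.843,0.139,0,0,-0.001,1],[-0.684,-0.843,0.139,0,0,-0.001,1],[-0.684,-0.843,0.139,0,0,-0.001,1],[-0.684,-0.843,0.139,0,0,-0.001,1]]]'

```text
time_s: 1.85
ee_pos: [0.5378, 0.1226, 0.1895]
eef_rot: [3.141, -0.001, -3.064]
force: [0.1, 0.8, 0.3]
grip_width: 0.0939
grip_force: 0.0
```

```bash
python3 - <<'E'
from h import *
o=get_obs();c=camera("wrist");cv2.imwrite("pics/w1.png",c["frame"][:,:,::-1])
print(o['ee_pos'],o['eef_rot'],o['force'])
P=cloud(c,wristT(c,o));z=P[...,2]
print(np.nanpercentile(z,[5,50,90]))
for m in comps((z>.122)&(z<.14),200): print(rect(P,m),np.nanmedian(z[m]))
for m in comps((z>.07)&(z<.085),500): print(rect(P,m),np.nanmedian(z[m]))
print(mv(o,[.5395,.1185,.119],3.215))
E
```

```text
[0.53782978 0.12260514 0.18949755] [ 3.14139792e+00 -5.97729390e-04 -3.06424866e+00] [0.13730049 0.7535704  0.32908036]
[-0.00066653  0.0637588   0.28385054]
(array([539.7, 118.4]), array([121.3,  14. ]), 4.19, 5039) 0.1279967139257431
(array([540.2, 118.4]), array([200.8, 231.3]), 4.15, 84652) 0.07827721706748603
(array([-0.0056, -0.0169,  0.282 ]), array([ 0.    , -0.0001,  0.0006]))
```

View pics/w1.png

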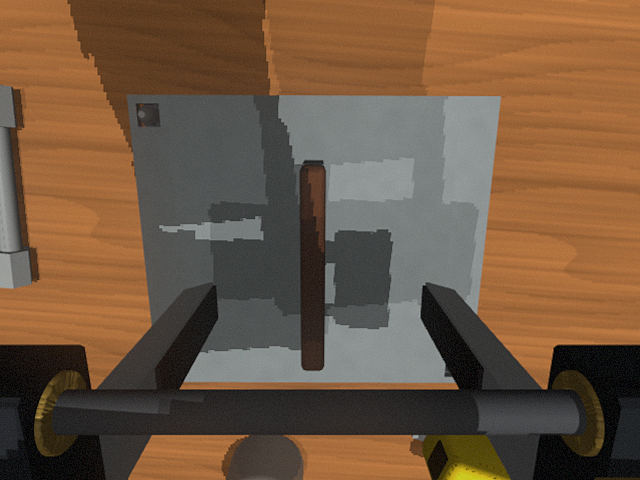

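Call:
play_rows --motion '[[[0,0,0,0,0,0,1],[0,0,0.1,0,0,0,1],[0,0,0.2,0,0,0,1],[0,0,0.284,0,0,0,1],[0,0,0.284,0,0,0,1],[0,0,0.284,0,0,0,1],[0,0,0.284,0,0,0,1]]]'

```text
time_s: 2.6
ee_pos: [0.5387, 0.1223, 0.1202]
eef_rot: [3.141, 0.002, -3.064]
force: [0.9, 0.2, 0.5]
grip_width: 0.0938
grip_force: 0.0
```

Call:
play_rows --motion '[[[-0.003,-0.0155,0,0,0,0,1],[-0.003,-0.0155,0,0,0,0,1],[-0.003,-0.0155,0,0,0,0,1],[-0.003,-0.0155,0,0,0,0,1]]]'

```text
time_s: 3.0
ee_pos: [0.5393, 0.118, 0.1189]
eef_rot: [-3.142, 0.0, -3.064]
force: [-0.0, -0.2, 0.2]
grip_width: 0.0939
grip_force: 0.0
```

Call:
play_rows --motion '[[[0,0,0,0,0,0,-1],[0,0,0,0,0,0,-1],[0,0,0,0,0,0,-1],[0,0,0,0,0,0,-1],[0,0,0,0,0,0,-1],[0,0,0,0,0,0,-1],[0,0,0,0,0,0,-1],[0,0,0,0,0,0,-1],[0,0,0,0,0,0,-1],[0,0,0,0,0,0,-1]]]' --grip_force 50

```text
time_s: 4.0
ee_pos: [0.5393, 0.118, 0.1187]
eef_rot: [-3.142, 0.0, -3.064]
force: [0.4, 1.1, 0.0]
grip_width: 0.0173
grip_force: 0.0
```

Call:
play_rows --motion '[[[0,0,0,0,0,0,-1],[0,0,0,0,0,0,-1],[0,0,0,0,0,0,-1],[0,0,0,0,0,0,-1],[0,0,-0.04,0,0,0,-1],[0,0,-0.08,0,0,0,-1],[0,0,-0.12,0,0,0,-1],[0,0,-0.16,0,0,0,-1],[0,0,-0.2,0,0,0,-1],[0,0,-0.2,0,0,0,-1]]]'

```text
time_s: 5.0
ee_pos: [0.5399, 0.1181, 0.1704]
eef_rot: [3.141, 0.003, -3.064]
force: [0.3, 1.3, -2.6]
grip_width: 0.0138
grip_force: 50.0
```

Call:
play_rows --motion '[[[0.02,0.14,0,0,0,0,-1],[0.04,0.28,0,0,0,0,-1],[0.06,0.42,0,0,0,0,-1],[0.08,0.57,0,0,0,0,-1],[0.1,0.71,0,0,0,0,-1],[0.12,0.85,0,0,0,0,-1],[0.14,0.98,0,0,0,0,-1],[0.14,1,0,0,0,0,-1],[0.14,1,0,0,0,0,-1],[0.14,1,0,0,0,0,-1]]]'

```text
time_s: 6.0
ee_pos: [0.4852, 0.3638, 0.1684]
eef_rot: [-3.141, -0.0, -3.065]
force: [0.1, -0.7, -2.3]
grip_width: 0.0135
grip_force: 50.0
```

Call:
play_rows --motion '[[[0,0.1,0,0,0,0,-1],[0,0.145,0.08,0,0,0,-1],[0,0.145,0.16,0,0,0,-1],[0,0.145,0.24,0,0,0,-1],[0,0.145,0.32,0,0,0,-1],[0,0.145,0.4,0,0,0,-1],[0,0.145,0.44,0,0,0,-1],[0,0.145,0.46,0,0,0,-1],[0,0.145,0.46,0,0,0,-1]]]'

```text
time_s: 6.9
ee_pos: [0.4825, 0.4003, 0.0537]
eef_rot: [-3.141, -0.0, -3.065]
force: [-0.0, 0.1, -2.7]
grip_width: 0.0135
grip_force: 50.0
```

Call:
play_rows --motion '[[[0,0,0.01,0,0,0,-1],[0,0,0.018,0,0,0,-1],[0,0,0.024,0,0,0,-1],[0,0,0.027,0,0,0,-1],[0,0,0.027,0,0,0,-1]]]'

```text
time_s: 7.4
ee_pos: [0.4822, 0.4007, 0.047]
eef_rot: [3.142, 0.0, -3.064]
force: [-0.0, -0.1, -3.0]
grip_width: 0.0135
grip_force: 50.0
```

Call:
play_rows --motion '[[[0,0,0.003,0,0,0,-1],[0,0,0.004,0,0,0,-1],[0,0,0.004,0,0,0,0],[0,0,0.004,0,0,0,1],[0,0,0.004,0,0,0,1],[0,0,0.004,0,0,0,1],[0,0,0.004,0,0,0,1],[0,0,0.004,0,0,0,1],[0,0,0.004,0,0,0,1],[0,0,0.004,0,0,0,1]]]'

```text
time_s: 8.4
ee_pos: [0.4822, 0.4007, 0.0459]
eef_rot: [-3.142, 0.0, -3.064]
force: [-1.0, 0.4, 0.2]
grip_width: 0.0742
grip_force: 0.0
```

Up and back toward the rack for a look.

Call:
play_rows --motion '[[[0,0,-0.1,0,0,0,1],[0,0,-0.3,0,0,0,1],[0,0,-0.5,0,0,0,1],[0,0,-0.62,0,0,0,1],[-0.05,-0.2,-0.62,0,0,0,1],[-0.1,-0.4,-0.62,0,0,0,1],[-0.1,-0.6,-0.62,0,0,0,1],[-0.1,-0.8,-0.62,0,0,0,1],[-0.1,-1,-0.62,0,0,0,1],[-0.1,-1,-0.62,0,0,0,1]]]'

```text
time_s: 9.4
ee_pos: [0.5269, 0.149, 0.2012]
eef_rot: [-3.141, 0.0, -3.069]
force: [0.7, 0.8, 0.3]
grip_width: 0.0941
grip_force: 0.0
```

```bash
python3 - <<'E'
from h import *
import time
o=get_obs();c=camera("wrist");cv2.imwrite("pics/w2.png",c["frame"][:,:,::-1])
print(o['ee_pos'],o['eef_rot'],o['force'])
c=camera("top");P=cloud(c);z=P[...,2];x,y=P[...,0],P[...,1]
reg=(x>.3)&(x<.75)&(y>-.5)
for m in comps(reg&(z>.003)&(z<.01)&(y>.26),500): print("cover",rect(P,m),np.nanmedian(z[m]))
for m in comps(reg&(z>.045)&(z<.06)&(y>.26)&(x<.65)): print("handle",rect(P,m),np.nanmedian(z[m]))
for m in comps(reg&(z>.015)&(z<.05)&(y<-.05)&(x<.65),300): print("sp",rect(P,m))
for m in comps(reg&(z>.066)&(z<.1)&(y>-.05)&(x<.66)&(y<.26),10): print("posts",rect(P,m),z[m].max())
cv2.imwrite("pics/t2.png",cv2.resize(c["frame"][180:380,140:400,::-1],(780,600)))
E
```

```text
[0.52687629 0.1489518  0.20123013] [-3.14093946e+00  2.75206499e-04 -3.06858272e+00] [0.69622664 0.80559518 0.25721408]
cover (array([705.6, 615.9]), array([117.1, 165.7]), 9.83, 2356) 0.005833698526274911
cover (array([481.1, 402.1]), array([204.9, 239.4]), 4.19, 3947) 0.005918907527625805
handle (array([482. , 403.9]), array([117.9,  11.9]), 0.78, 171) 0.05583882869649148
sp (array([ 552.8, -357.2]), array([ 25.1, 160.3]), 76.8, 569)
sp (array([ 524.9, -132.8]), array([ 24.6, 158.9]), 89.9, 584)
posts (array([633.8,  22.4]), array([15.3, 13.5]), 46.53, 48) 0.07390710489059116
posts (array([618.4, 226.6]), array([14.6, 13.9]), 0.83, 47) 0.08753107916348668
posts (array([459. ,  10.2]), array([14.6, 14.7]), 2.55, 47) 0.08987293813711328
posts (array([443.1, 218. ]), array([13.9,  8.8]), 28.71, 28) 0.07396066549652602
```

View pics/t2.png

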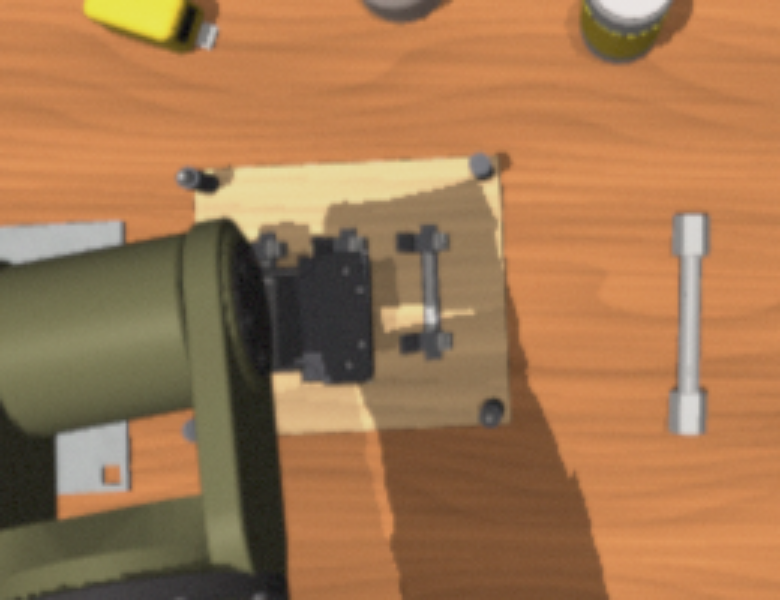

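View pics/w2.png

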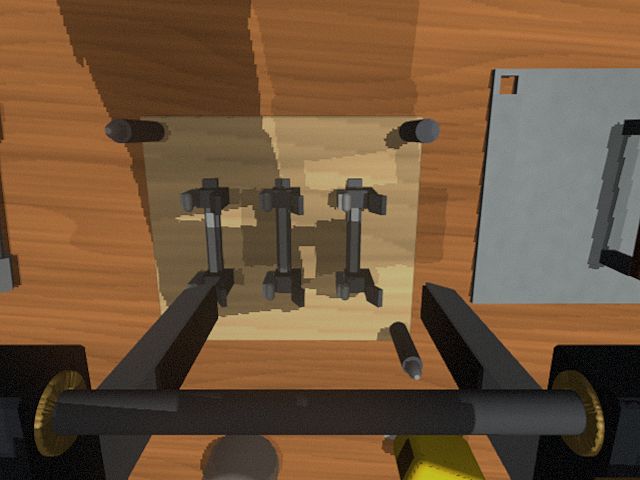

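```bash
python3 -c "
from h import *
o=get_obs();print(mv(o,[.526,.01,.2]), mv(o,[.5248,-.1328,.12],-3.1416))"
```

```text
(array([ 0.0457, -0.5684,  0.0047]), array([0., 0., 0.])) (array([ 0.0936, -1.1377,  0.3246]), array([0.    , 0.0001, 0.012 ]))
```

Call:
play_rows --motion '[[[0.01,-0.15,0,0,0,0.012,1],[0.03,-0.3,0,0,0,0.012,1],[0.04,-0.45,0,0,0,0.012,1],[0.06,-0.65,0,0,0,0.012,1],[0.08,-0.85,0,0,0,0.012,1],[0.085,-1,0.1,0,0,0.012,1],[0.085,-1,0.2,0,0,0.012,1],[0.085,-1,0.2,0,0,0.012,1],[0.085,-1,0.2,0,0,0.012,1],[0.085,-1,0.2,0,0,0.012,1]]]'

```text
time_s: 10.5
ee_pos: [0.5255, -0.0964, 0.1523]
eef_rot: [-3.141, 0.002, -3.138]
force: [0.1, -0.4, -0.7]
grip_width: 0.094
grip_force: 0.0
```

```bash
cat > sp.py <<'E'
from h import *
def look():
    o=get_obs();c=camera("wrist");P=cloud(c,wristT(c,o));z=P[...,2];x,y=P[...,0],P[...,1]
    print(np.round(o['ee_pos'],4),np.round(o['eef_rot'],4))
    r=[]
    for m in comps((z>.014)&(z<.035)&(y<-.03)&(x>.4)&(x<.66)&(c["frame"].max(-1).astype(int)-c["frame"].min(-1)<60),300):
        ct,s,a,n=rect(P,m);q=P[m][:,:2];v=np.linalg.svd(q-q.mean(0),full_matrices=False)[2][0]
        yaw=np.arctan2(v[1],v[0]);yaw=(yaw+np.pi/2)%np.pi-np.pi/2
        print("sp",ct,s,"yaw deg",np.degrees(yaw),"ztop",np.nanpercentile(z[m],98))
        if s.max()>140:r.append((ct/1000,yaw))
    return o,r,c
if __name__=="__main__":
    o,r,c=look()
    for ct,yaw in r: print(mv(o,[*ct,.10],yaw-np.pi),mv(o,[*ct,.0215],yaw-np.pi))
E
python3 sp.py
```

```text
[ 0.5255 -0.0964  0.1523] [-3.1412e+00  1.8000e-03 -3.1376e+00]
sp [ 525.9 -133.7] [ 27.  160.3] yaw deg -0.15503179548793186 ztop 0.025271568134035832
(array([-0.0007, -0.1493,  0.2094]), array([-0.0001,  0.0003,  0.0011])) (array([-1.000e-04, -1.492e-01,  5.234e-01]), array([-0.0001,  0.0003,  0.0011]))
```

Call:
play_rows --motion '[[[0,-0.1,0.1,0,0,0.001,1],[0,-0.148,0.2,0,0,0.001,1],[0,-0.148,0.25,0,0,0.001,1],[0,-0.148,0.25,0,0,0.001,1],[0,-0.148,0.25,0,0,0.001,1],[0,-0.148,0.25,0,0,0.001,1],[0,-0.148,0.25,0,0,0.001,1]]]'

```text
time_s: 11.25
ee_pos: [0.5252, -0.1342, 0.0895]
eef_rot: [-3.141, 0.002, 3.138]
force: [0.1, -0.3, -0.5]
grip_width: 0.094
grip_force: 0.0
```

```bash
python3 sp.py
```

```text
[ 0.5252 -0.1342  0.0895] [-3.1411e+00  1.5000e-03  3.1380e+00]
sp [ 526.1 -133.9] [ 26.6 160.5] yaw deg -0.0757777138800798 ztop 0.025197900396929016
(array([-0.0035,  0.001 , -0.042 ]), array([-0.0001,  0.0002, -0.0004])) (array([-0.003 ,  0.0012,  0.272 ]), array([-0.0001,  0.0002, -0.0004]))
```

Call:
play_rows --motion '[[[-0.003,0.001,0.08,0,0,0,1],[-0.003,0.001,0.16,0,0,0,1],[-0.003,0.001,0.23,0,0,0,1],[-0.003,0.001,0.26,0,0,0,1],[-0.003,0.001,0.27,0,0,0,1],[-0.003,0.001,0.27,0,0,0,1],[-0.003,0.001,0.27,0,0,0,1]]]'

```text
time_s: 12.0
ee_pos: [0.5259, -0.1343, 0.0218]
eef_rot: [-3.141, 0.001, 3.137]
force: [0.0, 0.1, 0.7]
grip_width: 0.0937
grip_force: 0.0
```

Call:
play_rows --motion '[[[0,0,0,0,0,0,-1],[0,0,0,0,0,0,-1],[0,0,0,0,0,0,-1],[0,0,0,0,0,0,-1],[0,0,0,0,0,0,-1],[0,0,0,0,0,0,-1],[0,0,0,0,0,0,-1],[0,0,0,0,0,0,-1],[0,0,0,0,0,0,-1],[0,0,0,0,0,0,-1]]]' --grip_force 60

```text
time_s: 13.0
ee_pos: [0.5255, -0.1342, 0.0209]
eef_rot: [3.142, -0.0, 3.137]
force: [0.3, -0.1, -0.2]
grip_width: 0.0176
grip_force: 0.4
```

Call:
play_rows --motion '[[[0,0,0,0,0,0,-1],[0,0,0,0,0,0,-1],[0,0,0,0,0,0,-1],[0,0,0,0,0,0,-1],[0,0,-0.1,0,0,0,-1],[0,0,-0.2,0,0,0,-1],[0,0,-0.35,0,0,0,-1],[0,0,-0.45,0,0,0,-1],[0,0,-0.45,0,0,0,-1],[0,0,-0.45,0,0,0,-1]]]'

```text
time_s: 14.0
ee_pos: [0.5253, -0.1342, 0.1329]
eef_rot: [-3.142, -0.0, 3.137]
force: [-0.4, 0.6, -2.0]
grip_width: 0.0144
grip_force: 60.0
```

```bash
cat > pl.py <<'E'
from h import *
import sys
k=float(sys.argv[1]);h=float(sys.argv[2]);dx=float(sys.argv[3]) if len(sys.argv)>3 else 0  # clip y offset m, TCP height
o=get_obs();a=np.radians(4.16);t=np.array([.5395,.1184])+np.array([[np.cos(a),-np.sin(a)],[np.sin(a),np.cos(a)]])@[dx,k]
print(np.round(o['ee_pos'],4),np.round(o['eef_rot'],4),o['grip_width'],t,mv(o,[*t,h],a-np.pi))
E
python3 pl.py .06 .13
```

```text
[ 0.5253 -0.1342  0.1329] [-3.1416e+00 -1.0000e-04  3.1374e+00] 0.014423410929356275 [0.53514748 0.17824192] (array([-0.0342,  1.2499,  0.0117]), array([ 0.    , -0.    , -0.0122]))
```

```bash
python3 pl.py 0 .13
```

```text
[ 0.5253 -0.1342  0.1329] [-3.1416e+00 -1.0000e-04  3.1374e+00] 0.014423410929356275 [0.5395 0.1184] (array([-0.0526,  1.0106,  0.0117]), array([ 0.    , -0.    , -0.0122]))
```

Call:
play_rows --motion '[[[-0.01,0.12,0,0,0,-0.006,-1],[-0.02,0.26,0,0,0,-0.012,-1],[-0.03,0.4,0,0,0,-0.012,-1],[-0.03,0.54,0,0,0,-0.012,-1],[-0.04,0.68,0,0,0,-0.012,-1],[-0.05,0.82,0,0,0,-0.012,-1],[-0.053,0.95,0,0,0,-0.012,-1],[-0.053,1,0,0,0,-0.012,-1],[-0.053,1,0,0,0,-0.012,-1],[-0.053,1,0,0,0,-0.012,-1]]]'

```text
time_s: 15.0
ee_pos: [0.5395, 0.1149, 0.1325]
eef_rot: [-3.141, -0.001, -3.071]
force: [0.2, -0.5, -0.8]
grip_width: 0.0143
grip_force: 60.0
```

```bash
cat > held.py <<'E'
from h import *
a=np.radians(4.16)
o=get_obs();c=camera("wrist");P=cloud(c,wristT(c,o));f=c["frame"].astype(int)
q=(P-[.5395,.1184,0])@np.array([[np.cos(a),-np.sin(a),0],[np.sin(a),np.cos(a),0],[0,0,1]]) # rack coords
e=o['ee_pos'];z=q[...,2];t=(e-[.5395,.1184,0])@np.array([[np.cos(a),-np.sin(a),0],[np.sin(a),np.cos(a),0],[0,0,1]])
print("tcp rack",np.round(t,4),o['force'],o['grip_width'])
for s in(-1,1):
    m=(abs(q[...,0]-t[0]-s*.065)<.025)&(abs(q[...,1]-t[1])<.025)&(abs(z-t[2]+.01)<.03)
    if m.sum()>20: print(s,m.sum(),"x range",np.nanpercentile(q[m][:,0],[1,99]),"y",np.nanpercentile(q[m][:,1],[3,50,97]),"z top",np.nanpercentile(z[m],[10,50,97]))
cv2.imwrite("pics/held%d.png"%int(o["time_s"]*100),c["frame"][:,:,::-1])
E
python3 held.py;python3 pl.py 0 .13
```

```text
tcp rack [-0.0003 -0.0035  0.1325] [ 0.21033847 -0.46464901 -0.75668334] 0.014348995808307115
-1 6434 x range [-0.07938657 -0.04101129] y [-0.01686677 -0.00413734  0.00859985] z top [0.12678331 0.13456515 0.13673489]
1 2377 x range [0.0544626  0.07957561] y [-0.01642914 -0.00389923  0.00854438] z top [0.12679657 0.13469828 0.13610093]
[0.5397 0.1145 0.1329] [-3.1413e+00 -1.0000e-03 -3.0712e+00] 0.014903401116647822 [0.5395 0.1184] (array([-0.0004,  0.0155,  0.0114]), array([-0.    , -0.0002, -0.0004]))
```

Call:
play_rows --motion '[[[0,0.015,0,0,0,0,-1],[0,0.015,0,0,0,0,-1],[0,0.0155,0.06,0,0,0,-1],[0,0.0155,0.12,0,0,0,-1],[0,0.0155,0.17,0,0,0,-1],[0,0.0155,0.17,0,0,0,-1],[0,0.0155,0.17,0,0,0,-1]]]'

```text
time_s: 15.75
ee_pos: [0.5397, 0.1194, 0.0912]
eef_rot: [3.142, 0.0, -3.071]
force: [0.1, 0.2, -0.8]
grip_width: 0.0148
grip_force: 60.0
```

```bash
python3 pl.py 0 .049
```

```text
[0.5397 0.1194 0.0912] [ 3.1416  0.     -3.0707] 0.014791697427537904 [0.5395 0.1184] (array([ 0.0009, -0.0041,  0.1688]), array([ 0.    ,  0.    , -0.0003]))
```

Call:
play_rows --motion '[[[0,-0.004,0.02,0,0,0,-1],[0,-0.004,0.04,0,0,0,-1],[0,-0.004,0.06,0,0,0,-1],[0,-0.004,0.08,0,0,0,-1],[0,-0.004,0.1,0,0,0,-1],[0,-0.004,0.1,0,0,0,-1]]]'

```text
time_s: 16.35
ee_pos: [0.5392, 0.1185, 0.0651]
eef_rot: [-3.141, -0.001, -3.07]
force: [0.2, 0.2, -1.5]
grip_width: 0.0148
grip_force: 60.0
```

Call:
play_rows --motion '[[[0,0,0.02,0,0,0,-1],[0,0,0.035,0,0,0,-1],[0,0,0.05,0,0,0,-1],[0,0,0.06,0,0,0,-1],[0,0,0.066,0,0,0,-1],[0,0,0.066,0,0,0,-1]]]'

```text
time_s: 16.95
ee_pos: [0.5394, 0.1186, 0.0493]
eef_rot: [3.142, -0.001, -3.07]
force: [-1.9, 3.1, -2.1]
grip_width: 0.0148
grip_force: 60.0
```

```bash
python3 held.py;python3 pl.py 0 .049
```

```text
tcp rack [-0.0001  0.0002  0.0493] [-1.89845115  3.14536388 -2.1250666 ] 0.014813447380227348
-1 12715 x range [-0.08948894 -0.04055074] y [-0.02306327  0.00038018  0.02357234] z top [0.00998495 0.04295107 0.05335733]
1 2411 x range [0.0540078  0.08009167] y [-0.01282106 -0.00010292  0.01237815] z top [0.04346223 0.05157325 0.0529252 ]
[0.5394 0.1186 0.0493] [ 3.1415e+00 -6.0000e-04 -3.0703e+00] 0.01462662197013207 [0.5395 0.1184] (array([-0.0005, -0.001 ,  0.0011]), array([ 0.    , -0.0001, -0.0002]))
```

Call:
play_rows --motion '[[[0,0,0.005,0,0,0,-1],[0,0,0.008,0,0,0,-1],[0,0,0.008,0,0,0,-1]]]'

```text
time_s: 17.3
ee_pos: [0.5395, 0.1186, 0.049]
eef_rot: [3.142, 0.0, -3.07]
force: [-11.6, 1.1, 19.9]
grip_width: 0.0146
grip_force: 60.0
```

Call:
play_rows --motion '[[[0,0,-0.006,0,0,0,-1],[0,0,-0.006,0,0,0,-0.25],[0,0,-0.006,0,0,0,-0.25],[0,0,-0.006,0,0,0,-0.25],[0,0,-0.006,0,0,0,-0.25],[0,0,-0.006,0,0,0,-0.25],[0,0,-0.1,0,0,0,-0.25],[0,0,-0.25,0,0,0,-0.25],[0,0,-0.4,0,0,0,-0.25],[0,0,-0.4,0,0,0,-0.25]]]'

```text
time_s: 18.3
ee_pos: [0.5416, 0.1189, 0.1524]
eef_rot: [3.141, 0.008, -3.07]
force: [1.0, 0.3, 0.6]
grip_width: 0.0354
grip_force: 0.0
```

```bash
cat > seat.py <<'E'
from h import *
a=np.radians(4.16)
o=get_obs();c=camera("wrist");P=cloud(c,wristT(c,o))
q=(P-[.5395,.1184,0])@np.array([[np.cos(a),-np.sin(a),0],[np.sin(a),np.cos(a),0],[0,0,1]]);z=q[...,2]
print(np.round(o['ee_pos'],4),o['force'],o['grip_width'])
for k in(-.06,0,.06):
  for s in(-1,1):
    m=(abs(q[...,0]-s*.066)<.016)&(abs(q[...,1]-k)<.02)&(z>.025)&(z<.15)
    if m.sum()>20: print(k,s,m.sum(),"x",np.nanpercentile(q[m][:,0],[1,99]),"y",np.nanpercentile(q[m][:,1],[3,50,97]),"z",np.nanpercentile(z[m],[10,50,97]))
cv2.imwrite("pics/seat.png",c["frame"][:,:,::-1])
c=camera("top");P=cloud(c);z=P[...,2];x,y=P[...,0],P[...,1]
for m in comps((x>.3)&(x<.65)&(y>-.5)&(z>.015)&(z<.05)&(y<-.05),300): print("sp",rect(P,m))
print(mv(o,[.545,-.1,.15],np.radians(-13.5)-np.pi))
E
python3 seat.py
```

```text
[0.5416 0.1189 0.1524] [1.02147926 0.33605137 0.55223239] 0.03543696339636511
0 -1 2163 x [-0.07949289 -0.05047179] y [-0.01304322 -0.00035179  0.01275614] z [0.04308913 0.05149013 0.05339944]
0 1 1624 x [0.05012662 0.08006135] y [-0.01284398 -0.00053501  0.01234811] z [0.04237488 0.05115357 0.05298523]
sp (array([ 552.8, -357.2]), array([ 25. , 160.4]), 76.08, 570)
(array([ 0.0487, -0.8743,  0.0087]), array([0.0003, 0.0012, 0.0488]))
```

View pics/seat.png

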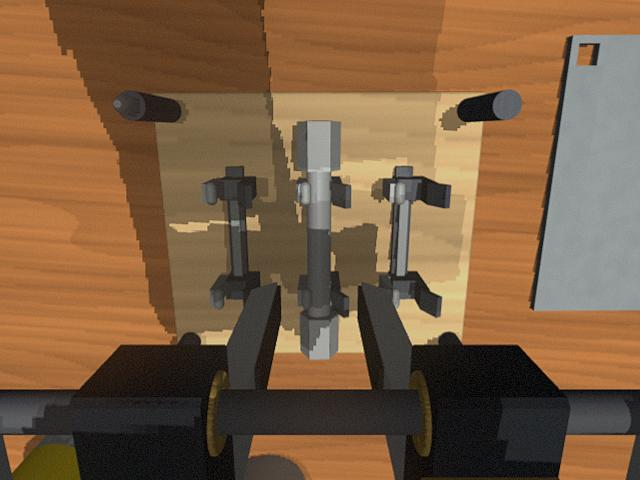

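Call:
play_rows --motion '[[[0,-0.15,0,0,0,0.02,1],[0,-0.32,0,0,0,0.04,1],[0,-0.5,0,0,0,0.049,1],[0.05,-0.7,0,0,0,0.049,1],[0.05,-0.87,0,0,0,0.049,1],[0.05,-0.87,0,0,0,0.049,1],[0.05,-0.87,0,0,0,0.049,1]]]'

```text
time_s: 19.1
ee_pos: [0.542, -0.0998, 0.1459]
eef_rot: [3.141, -0.002, 2.903]
force: [-0.0, 1.5, -0.2]
grip_width: 0.0877
grip_force: 0.0
```

```bash
python3 -c "
from h import *
o=get_obs();print(o['ee_pos'],o['eef_rot'],mv(o,[.5528,-.32,.13],np.radians(-13.6)-np.pi))"
```

```text
[ 0.54195531 -0.09976177  0.14592026] [ 3.14148746e+00 -2.45652203e-03  2.90309307e+00] (array([-0.2504, -0.8458,  0.063 ]), array([ 0.    , -0.0004, -0.0002]))
```

Call:
play_rows --motion '[[[-0.05,-0.17,0,0,0,0,1],[-0.1,-0.34,0,0,0,0,1],[-0.15,-0.51,0,0,0,0,1],[-0.2,-0.68,0,0,0,0,1],[-0.25,-0.845,0.05,0,0,0,1],[-0.25,-0.845,0.06,0,0,0,1],[-0.25,-0.845,0.06,0,0,0,1],[-0.25,-0.845,0.06,0,0,0,1]]]'

```text
time_s: 19.9
ee_pos: [0.5543, -0.3175, 0.1322]
eef_rot: [3.141, -0.001, 2.907]
force: [0.4, 0.7, 0.8]
grip_width: 0.094
grip_force: 0.0
```

```bash
python3 sp.py
```

```text
[ 0.5543 -0.3175  0.1322] [ 3.1412e+00 -7.0000e-04  2.9067e+00]
sp [ 554.1 -357.6] [ 26.8 160.6] yaw deg -13.73299547389945 ztop 0.025222736436148283
(array([-0.0368, -0.1563,  0.1288]), array([ 0.0001, -0.0001,  0.0008])) (array([-0.037 , -0.1564,  0.4428]), array([ 0.0001, -0.0001,  0.0008]))
```

Call:
play_rows --motion '[[[-0.037,-0.155,0.05,0,0,0.001,1],[-0.037,-0.155,0.1,0,0,0.001,1],[-0.037,-0.155,0.17,0,0,0.001,1],[-0.037,-0.155,0.17,0,0,0.001,1],[-0.037,-0.155,0.17,0,0,0.001,1],[-0.037,-0.155,0.17,0,0,0.001,1]]]'

```text
time_s: 20.55
ee_pos: [0.5544, -0.3587, 0.0913]
eef_rot: [-3.141, 0.001, 2.899]
force: [-0.1, 1.1, 0.1]
grip_width: 0.0941
grip_force: 0.0
```

```bash
python3 sp.py
```

```text
[ 0.5544 -0.3587  0.0913] [-3.1410e+00  1.5000e-03  2.8995e+00]
sp [ 553.8 -357.7] [ 26.7 160.4] yaw deg -13.714348046615994 ztop 0.025219705465121464
(array([ 0.0031,  0.0033, -0.035 ]), array([-0.0001,  0.0002, -0.0004])) (array([0.0035, 0.0035, 0.279 ]), array([-0.0001,  0.0002, -0.0004]))
```

Call:
play_rows --motion '[[[0.003,0.003,0.08,0,0,0,1],[0.003,0.003,0.16,0,0,0,1],[0.003,0.003,0.23,0,0,0,1],[0.003,0.003,0.265,0,0,0,1],[0.003,0.003,0.277,0,0,0,1],[0.003,0.003,0.277,0,0,0,1],[0.003,0.003,0.277,0,0,0,1]]]'

```text
time_s: 21.3
ee_pos: [0.5536, -0.3585, 0.0216]
eef_rot: [-3.141, 0.001, 2.899]
force: [0.3, 0.3, 0.6]
grip_width: 0.0935
grip_force: 0.0
```

Call:
play_rows --motion '[[[0,0,0,0,0,0,-1],[0,0,0,0,0,0,-1],[0,0,0,0,0,0,-1],[0,0,0,0,0,0,-1],[0,0,0,0,0,0,-1],[0,0,0,0,0,0,-1],[0,0,0,0,0,0,-1],[0,0,0,0,0,0,-1],[0,0,0,0,0,0,-1],[0,0,0,0,0,0,-1]]]' --grip_force 60

```text
time_s: 22.3
ee_pos: [0.5532, -0.3582, 0.0207]
eef_rot: [3.142, 0.0, 2.899]
force: [-0.1, 0.9, 0.1]
grip_width: 0.0171
grip_force: 0.6
```

Call:
play_rows --motion '[[[0,0,0,0,0,0,-1],[0,0,0,0,0,0,-1],[0,0,0,0,0,0,-1],[0,0,0,0,0,0,-1],[0,0,-0.1,0,0,0,-1],[0,0,-0.2,0,0,0,-1],[0,0,-0.35,0,0,0,-1],[0,0,-0.45,0,0,0,-1],[0,0,-0.45,0,0,0,-1],[0,0,-0.45,0,0,0,-1]]]'

```text
time_s: 23.3
ee_pos: [0.5529, -0.3581, 0.1324]
eef_rot: [3.141, -0.001, 2.899]
force: [0.6, 0.7, -2.3]
grip_width: 0.0146
grip_force: 60.0
```

```bash
python3 pl.py -.265 .13; python3 pl.py -.06 .13
```

```text
[ 0.5529 -0.3581  0.1324] [ 3.1414e+00 -5.0000e-04  2.8986e+00] 0.014558569543329382 [ 0.55872361 -0.14590182] (array([0.1818, 0.8295, 0.0098]), array([ 0.    , -0.0001, -0.0502]))
[ 0.5529 -0.3581  0.1324] [ 3.1414e+00 -5.0000e-04  2.8986e+00] 0.014558569543329382 [0.54385252 0.05855808] (array([0.4363, 1.609 , 0.01  ]), array([ 0.    , -0.0001, -0.0502]))
```

Call:
play_rows --motion '[[[0.03,0.13,0,0,0,-0.01,-1],[0.06,0.26,0,0,0,-0.02,-1],[0.09,0.4,0,0,0,-0.03,-1],[0.12,0.54,0,0,0,-0.04,-1],[0.15,0.68,0,0,0,-0.05,-1],[0.18,0.83,0,0,0,-0.05,-1],[0.18,0.83,0,0,0,-0.05,-1],[0.18,0.83,0,0,0,-0.05,-1],[0.18,0.83,0,0,0,-0.05,-1]]]'

```text
time_s: 24.2
ee_pos: [0.559, -0.1466, 0.1321]
eef_rot: [3.141, -0.001, -3.071]
force: [-0.1, -0.1, -2.7]
grip_width: 0.0145
grip_force: 60.0
```

```bash
python3 pl.py -.06 .13
```

```text
[ 0.559  -0.1466  0.1321] [ 3.1412e+00 -1.5000e-03 -3.0710e+00] 0.014458267200594059 [0.54385252 0.05855808] (array([0.0027, 0.8228, 0.0089]), array([ 0.0001, -0.0002, -0.0003]))
```

Call:
play_rows --motion '[[[0.003,0.13,0,0,0,0,-1],[0.003,0.27,0,0,0,0,-1],[0.003,0.41,0,0,0,0,-1],[0.003,0.55,0,0,0,0,-1],[0.003,0.69,0,0,0,0,-1],[0.003,0.79,0,0,0,0,-1],[0.003,0.823,0,0,0,0,-1],[0.003,0.823,0,0,0,0,-1],[0.003,0.823,0,0,0,0,-1],[0.003,0.823,0,0,0,0,-1]]]'

```text
time_s: 25.2
ee_pos: [0.5442, 0.0579, 0.133]
eef_rot: [-3.141, -0.0, -3.072]
force: [0.5, 0.1, -1.7]
grip_width: 0.0144
grip_force: 60.0
```

```bash
python3 held.py; python3 pl.py -.06 .09
```

```text
tcp rack [ 0.0003 -0.0607  0.133 ] [ 0.48668105  0.09941763 -1.65003144] 0.014356965075190577
-1 6489 x range [-0.0787718  -0.04034629] y [-0.07396052 -0.06122553 -0.04849866] z top [0.12780474 0.13559175 0.13774927]
1 2407 x range [0.05444179 0.08033705] y [-0.07385071 -0.06116698 -0.04875976] z top [0.1280762  0.13599332 0.13734587]
[0.5442 0.058  0.1331] [-3.1415e+00 -1.0000e-04 -3.0719e+00] 0.014667079707892518 [0.54385252 0.05855808] (array([0.0011, 0.0021, 0.1724]), array([-0.    , -0.    , -0.0005]))
```

Call:
play_rows --motion '[[[0,0.004,0.04,0,0,0,-1],[0,0.004,0.09,0,0,0,-1],[0,0.004,0.14,0,0,0,-1],[0,0.004,0.18,0,0,0,-1],[0,0.004,0.22,0,0,0,-1],[0,0.004,0.25,0,0,0,-1],[0,0.004,0.265,0,0,0,-1],[0,0.004,0.265,0,0,0,-1],[0,0.004,0.265,0,0,0,-1]]]'

```text
time_s: 26.15
ee_pos: [0.5442, 0.0602, 0.0673]
eef_rot: [-3.142, 0.001, -3.07]
force: [-0.3, -0.9, -0.6]
grip_width: 0.0145
grip_force: 60.0
```

```bash
python3 held.py; python3 pl.py -.06 .049
```

```text
tcp rack [ 0.0004 -0.0584  0.0673] [-0.32295177 -0.87818353 -0.56348423] 0.014453467473715925
-1 7009 x range [-0.07861557 -0.03993809] y [-0.07213623 -0.05862818 -0.04569821] z top [0.0603858  0.06908216 0.07191515]
1 2441 x range [0.04254927 0.08039539] y [-0.07135863 -0.05872793 -0.04631546] z top [0.06205083 0.07025559 0.07162934]
[0.5442 0.0602 0.0674] [-3.1416e+00  8.0000e-04 -3.0704e+00] 0.014302418424209696 [0.54385252 0.05855808] (array([ 0.0021, -0.0065,  0.0736]), array([-0.    ,  0.0001, -0.0002]))
```

Call:
play_rows --motion '[[[0,-0.0055,0,0,0,0,-1],[0,-0.0055,0.02,0,0,0,-1],[0,-0.0055,0.035,0,0,0,-1],[0,-0.0055,0.05,0,0,0,-1],[0,-0.0055,0.06,0,0,0,-1],[0,-0.0055,0.068,0,0,0,-1],[0,-0.0055,0.074,0,0,0,-1],[0,-0.0055,0.074,0,0,0,-1],[0,-0.0055,0.074,0,0,0,-1]]]'

```text
time_s: 27.1
ee_pos: [0.5439, 0.0589, 0.0485]
eef_rot: [3.142, -0.0, -3.07]
force: [-3.7, 1.8, 3.3]
grip_width: 0.0147
grip_force: 60.0
```

```bash
python3 held.py; python3 pl.py -.06 .049
```

```text
tcp rack [ 0.0001 -0.0597  0.0485] [-3.74016584  1.77453224  3.29403859] 0.01468601926827083
-1 13042 x range [-0.08923509 -0.04034816] y [-0.08297834 -0.05956704 -0.03637684] z top [0.00987942 0.0425197  0.05332954]
1 2436 x range [0.05405253 0.08033202] y [-0.07286805 -0.06005202 -0.04760029] z top [0.04333408 0.05150413 0.05290201]
[0.5439 0.0589 0.0486] [ 3.1416e+00 -3.0000e-04 -3.0703e+00] 0.01438577863790606 [0.54385252 0.05855808] (array([ 0.0004, -0.0012, -0.0018]), array([ 0.    , -0.    , -0.0002]))
```

Seated; a firm nudge, then release and rise.

Call:
play_rows --motion '[[[0,0,0.005,0,0,0,-1],[0,0,0.005,0,0,0,-1],[0,0,-0.002,0,0,0,-1],[0,0,-0.002,0,0,0,-0.25],[0,0,-0.002,0,0,0,-0.25],[0,0,-0.002,0,0,0,-0.25],[0,0,-0.002,0,0,0,-0.25],[0,0,-0.002,0,0,0,-0.25]]]'

```text
time_s: 27.95
ee_pos: [0.5441, 0.0588, 0.049]
eef_rot: [-3.142, 0.0, -3.071]
force: [-0.3, 1.0, 0.2]
grip_width: 0.0352
grip_force: 0.0
```

Call:
play_rows --motion '[[[0,0,-0.1,0,0,0,-0.25],[0,0,-0.25,0,0,0,-0.25],[0,0.05,-0.4,0,0,0,-0.25],[0,0.15,-0.5,0,0,0,0],[0,0.24,-0.5,0,0,0,1],[0,0.24,-0.5,0,0,0,1],[0,0.24,-0.5,0,0,0,1]]]'

```text
time_s: 28.65
ee_pos: [0.5396, 0.1186, 0.1736]
eef_rot: [-3.141, -0.001, -3.069]
force: [0.0, -0.6, 0.2]
grip_width: 0.0639
grip_force: 0.0
```

```bash
python3 seat.py; python3 - <<'E'
from h import *
o=get_obs()
for n in("top","scene"):
    c=camera(n);P=cloud(c);z=P[...,2];x,y=P[...,0],P[...,1]
    reg=(x>.33)&(x<.65)&(y>.26)&(y<.54)
    for m in comps(reg&(z>.003)&(z<.012),500): print("cover",rect(P,m),np.nanmedian(z[m]))
    for m in comps(reg&(z>.05)&(z<.06)): print("handle",rect(P,m),np.nanmedian(z[m]))
print(mv(o,[.4815,.36,.19]))
E
```

```text
[0.5396 0.1186 0.1736] [ 0.02069107 -0.558672    0.19578548] 0.06387647410768088
-0.06 -1 1825 x [-0.07924834 -0.05027322] y [-0.07256944 -0.05773809 -0.04707744] z [0.0430603  0.0514801  0.05337176]
-0.06 1 509 x [0.05039003 0.08017019] y [-0.05758571 -0.05054077 -0.04657282] z [0.04162433 0.04709164 0.05294039]
0 -1 1849 x [-0.07992233 -0.05030602] y [-1.30611328e-02 -3.46950808e-05  1.23721885e-02] z [0.04321776 0.05150289 0.05336481]
0 1 1434 x [0.0500534  0.07996139] y [-1.30744444e-02 -3.41339200e-05  1.22727282e-02] z [0.04236032 0.05106385 0.05314675]
(array([ 0.0413, -0.8736,  0.0946]), array([-0.0001, -0.0001,  0.049 ]))
cover (array([481.4, 403.3]), array([203.8, 231.5]), 3.23, 6136) 0.006017173695296529
handle (array([482. , 399.7]), array([118.6,  15.6]), 3.77, 410) 0.055585239117674046
cover (array([480.3, 406.1]), array([227.7, 261.4]), 7.01, 2991) 0.006802316890733517
handle (array([487.2, 399. ]), array([122.5,  18.9]), 3.84, 177) 0.05560652647522113
(array([ 0.1638,  0.9824, -0.0666]), array([0., 0., 0.]))
```

View pics/seat.png

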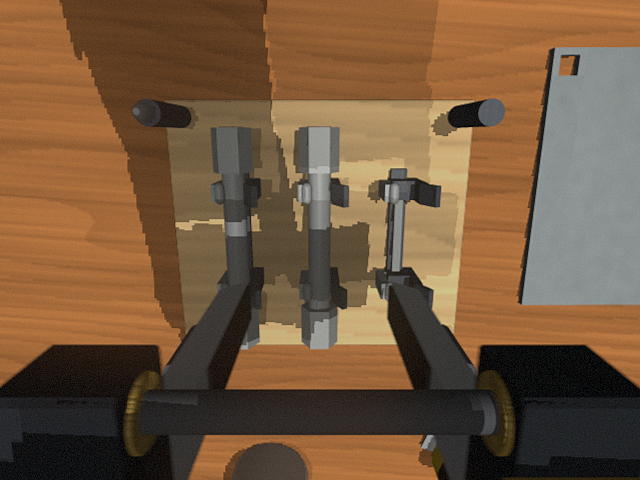

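Call:
play_rows --motion '[[[0.03,0.16,-0.06,0,0,0,1],[0.06,0.34,-0.06,0,0,0,1],[0.09,0.52,-0.06,0,0,0,1],[0.12,0.7,-0.06,0,0,0,1],[0.16,0.88,-0.06,0,0,0,1],[0.164,1,-0.06,0,0,0,1],[0.164,1,-0.06,0,0,0,1],[0.164,1,-0.06,0,0,0,1],[0.164,1,-0.06,0,0,0,1]]]'

```text
time_s: 29.75
ee_pos: [0.4816, 0.3639, 0.1888]
eef_rot: [-3.141, -0.0, -3.072]
force: [0.0, -0.8, -0.5]
grip_width: 0.0936
grip_force: 0.0
```

```bash
cat > cov.py <<'E'
from h import *
o=get_obs();c=camera("wrist");P=cloud(c,wristT(c,o));z=P[...,2];x,y=P[...,0],P[...,1]
print(o['ee_pos'],o['eef_rot'])
reg=(x>.33)&(x<.65)&(y>.24)&(y<.56)
for m in comps(reg&(z>.003)&(z<.012),2000): print("cover",rect(P,m),np.nanmedian(z[m]))
for m in comps(reg&(z>.05)&(z<.07),500):
    ct,s,a,n=rect(P,m);print("handle",ct,s,a,np.nanmedian(z[m]))
    for h in(.14,.0465): print(mv(o,[*(ct/1000),h],np.radians(a if a<45 else a-90)-np.pi))
E
python3 cov.py
```

```text
[0.48158691 0.36393867 0.18878153] [-3.14121226e+00 -2.61918291e-04 -3.07169324e+00]
cover (array([483.1, 400.1]), array([200.6, 232.2]), 4.38, 57266) 0.00626765392647094
handle [482.3 400.2] [120.9  14.4] 4.48 0.055944145715142723
(array([-0.013 ,  0.1446,  0.1951]), array([-0.0001, -0.    , -0.0013]))
(array([-0.0131,  0.1447,  0.5691]), array([-0.0001, -0.    , -0.0013]))
```

Call:
play_rows --motion '[[[-0.013,0.145,0,0,0,-0.001,1],[-0.013,0.145,0.1,0,0,-0.001,1],[-0.013,0.145,0.2,0,0,-0.001,1],[-0.013,0.145,0.3,0,0,-0.001,1],[-0.013,0.145,0.4,0,0,-0.001,1],[-0.013,0.145,0.5,0,0,-0.001,1],[-0.013,0.145,0.565,0,0,-0.001,1],[-0.013,0.145,0.568,0,0,-0.001,1],[-0.013,0.145,0.568,0,0,-0.001,1],[-0.013,0.145,0.568,0,0,-0.001,1]]]'

```text
time_s: 30.8
ee_pos: [0.4825, 0.4018, 0.0484]
eef_rot: [3.14, 0.002, -3.064]
force: [-1.2, 0.1, -0.1]
grip_width: 0.0941
grip_force: 0.0
```

Call:
play_rows --motion '[[[0,0,0,0,0,0,-1],[0,0,0,0,0,0,-1],[0,0,0,0,0,0,-1],[0,0,0,0,0,0,-1],[0,0,0,0,0,0,-1],[0,0,0,0,0,0,-1],[0,0,0,0,0,0,-1],[0,0,0,0,0,0,-1],[0,0,0,0,0,0,-1],[0,0,0,0,0,0,-1]]]' --grip_force 60

```text
time_s: 31.8
ee_pos: [0.4818, 0.4015, 0.0469]
eef_rot: [-3.142, -0.0, -3.064]
force: [0.7, -0.6, -0.6]
grip_width: 0.0175
grip_force: 0.0
```

Call:
play_rows --motion '[[[0,0,0,0,0,0,-1],[0,0,0,0,0,0,-1],[0,0,0,0,0,0,-1],[0,0,0,0,0,0,-1]]]'

```text
time_s: 32.2
ee_pos: [0.4818, 0.4015, 0.0469]
eef_rot: [-3.142, -0.0, -3.064]
force: [-0.1, -0.8, 0.0]
grip_width: 0.0135
grip_force: 60.0
```

Call:
play_rows --motion '[[[0,0,-0.08,0,0,0,-1],[0,0,-0.2,0,0,0,-1],[0,0,-0.35,0,0,0,-1],[0,0,-0.5,0,0,0,-1],[0,0,-0.5,0,0,0,-1],[0,-0.1,-0.5,0,0,0,-1],[0,-0.24,-0.5,0,0,0,-1],[0,-0.38,-0.5,0,0,0,-1],[0,-0.5,-0.5,0,0,0,-1],[0,-0.5,-0.5,0,0,0,-1]]]'

```text
time_s: 33.2
ee_pos: [0.4914, 0.2739, 0.1708]
eef_rot: [-3.14, -0.002, -3.067]
force: [-0.5, 1.1, -3.1]
grip_width: 0.0137
grip_force: 60.0
```

```bash
python3 pl.py 0 .17
```

```text
[0.4914 0.2739 0.1708] [-3.1404e+00 -1.8000e-03 -3.0669e+00] 0.013682586912983486 [0.5395 0.1184] (array([-0.1454, -0.6346,  0.0039]), array([-0.0002, -0.0003,  0.0003]))
```

Call:
play_rows --motion '[[[-0.03,-0.13,0,0,0,0,-1],[-0.06,-0.26,0,0,0,0,-1],[-0.09,-0.39,0,0,0,0,-1],[-0.12,-0.51,0,0,0,0,-1],[-0.14,-0.6,0,0,0,0,-1],[-0.145,-0.635,0,0,0,0,-1],[-0.145,-0.635,0,0,0,0,-1],[-0.145,-0.635,0,0,0,0,-1],[-0.145,-0.635,0,0,0,0,-1]]]'

```text
time_s: 34.1
ee_pos: [0.5396, 0.1225, 0.1718]
eef_rot: [3.141, -0.0, -3.063]
force: [-0.8, -0.5, -2.6]
grip_width: 0.0132
grip_force: 60.0
```

```bash
cat > fit.py <<'E'
from h import *
o=get_obs();c=camera("wrist");P=cloud(c,wristT(c,o));z=P[...,2];x,y=P[...,0],P[...,1]
print(o['ee_pos'],o['eef_rot'],o['force'],o['grip_width'])
e=o['ee_pos'];h=e[2]-.0405
b=(abs(z-h)<.012)&(abs(x-e[0])<.13)&(abs(y-e[1])<.15)
for m in comps(b,5000):
    q=P[m];A=np.c_[q[:,:2]-e[:2],np.ones(len(q))];k=np.linalg.lstsq(A,q[:,2],rcond=None)[0]
    print("cover",rect(P,m),"ztop",k[2],"slope deg",np.degrees(k[:2]))
for m in comps((z>e[2]+.003)&(z<e[2]+.016)&(abs(x-e[0])<.08)&(abs(y-e[1])<.02),300): print("handle",rect(P,m),np.nanmedian(z[m]))
c=camera("top");P=cloud(c);z=P[...,2];x,y=P[...,0],P[...,1]
b=(abs(z-h)<.012)&(abs(x-e[0])<.13)&(abs(y-e[1])<.15)
for m in comps(b,1000):print("top cover",rect(P,m),np.nanmedian(z[m]))
print(mv(o,[.5395,.1184,.119],np.radians(4.16)-np.pi))
E
python3 fit.py
```

```text
[0.5395915  0.12251806 0.1717759 ] [ 3.14144076e+00 -2.41479635e-04 -3.06291217e+00] [-0.79651222 -0.45633201 -2.5741345 ] 0.013178094373703486
cover (array([520.7, 120.4]), array([159.6, 231.6]), 4.62, 117848) ztop 0.13112303301625666 slope deg [-0.12383557  0.06739855]
handle (array([524.6, 122.3]), array([36.6, 87.8]), 80.37, 8425) 0.18091369667647328
handle (array([594.6, 126.4]), array([13.8, 13.6]), 4.02, 700) 0.18070398096202928
top cover (array([539.8, 122.3]), array([200.2, 230.3]), 4.5, 5364) 0.13060282316212246
top cover (array([456.8, 187.3]), array([46.3, 89. ]), 6.99, 1034) 0.1307399556689976
(array([ 0.0016, -0.0164,  0.2111]), array([ 0.   , -0.   ,  0.001]))
```

Call:
play_rows --motion '[[[0.001,-0.016,0,0,0,0.001,-1],[0.001,-0.016,0,0,0,0.001,-1],[0.001,-0.016,0.05,0,0,0.001,-1],[0.001,-0.016,0.1,0,0,0.001,-1],[0.001,-0.016,0.13,0,0,0.001,-1],[0.001,-0.016,0.13,0,0,0.001,-1],[0.001,-0.016,0.13,0,0,0.001,-1],[0.001,-0.016,0.13,0,0,0.001,-1]]]'

```text
time_s: 35.0
ee_pos: [0.5402, 0.1174, 0.1398]
eef_rot: [3.142, 0.001, -3.07]
force: [0.6, -0.0, -2.9]
grip_width: 0.0134
grip_force: 60.0
```

```bash
python3 fit.py
```

```text
[0.54015394 0.1174486  0.13982426] [ 3.14154548e+00  6.06591210e-04 -3.07039636e+00] [ 0.62400272 -0.00701898 -2.85925194] 0.013428547153440211
cover (array([521.3, 115.5]), array([159.3, 231.7]), 4.08, 117873) ztop 0.09916694625566459 slope deg [-0.06587268  0.06624491]
handle (array([525. , 117.4]), array([36.6, 87.4]), 79.95, 8412) 0.14893662226672016
handle (array([595.3, 120.9]), array([13.8, 13.6]), 4.71, 698) 0.14881753591315106
top cover (array([540.3, 117.1]), array([200.2, 229.7]), 4.1, 4954) 0.0987002743653892
(array([0.0024, 0.004 , 0.0833]), array([ 0.    ,  0.0001, -0.0002]))
```

Call:
play_rows --motion '[[[0.003,0.005,0,0,0,0,-1],[0.003,0.005,0,0,0,0,-1],[0.003,0.005,0.02,0,0,0,-1],[0.003,0.005,0.035,0,0,0,-1],[0.003,0.005,0.05,0,0,0,-1],[0.003,0.005,0.06,0,0,0,-1],[0.003,0.005,0.06,0,0,0,-1]]]'

```text
time_s: 35.8
ee_pos: [0.5389, 0.1186, 0.124]
eef_rot: [-3.142, -0.001, -3.07]
force: [-0.0, -0.4, -2.9]
grip_width: 0.0135
grip_force: 60.0
```

No contact force: pins are in the holes. Last 5 mm.

Call:
play_rows --motion '[[[0,0,0.008,0,0,0,-1],[0,0,0.014,0,0,0,-1],[0,0,0.018,0,0,0,-1],[0,0,0.02,0,0,0,-1],[0,0,0.021,0,0,0,-1],[0,0,0.021,0,0,0,-1]]]'

```text
time_s: 36.4
ee_pos: [0.5391, 0.1186, 0.1192]
eef_rot: [3.142, 0.0, -3.07]
force: [0.0, 0.1, -2.5]
grip_width: 0.0135
grip_force: 60.0
```

Call:
play_rows --motion '[[[0,0,0.002,0,0,0,-1],[0,0,0.004,0,0,0,-1],[0,0,0.004,0,0,0,-1]]]'

```text
time_s: 36.7
ee_pos: [0.5392, 0.1186, 0.1189]
eef_rot: [3.142, 0.001, -3.07]
force: [-4.2, -0.3, 5.2]
grip_width: 0.0135
grip_force: 60.0
```

Contact, and at the expected height (0.119). Release and rise.

Call:
play_rows --motion '[[[0,0,-0.001,0,0,0,-1],[0,0,-0.001,0,0,0,0],[0,0,-0.001,0,0,0,0.4],[0,0,-0.001,0,0,0,0.4],[0,0,-0.001,0,0,0,0.4],[0,0,-0.001,0,0,0,0.4],[0,0,-0.001,0,0,0,0.4],[0,0,-0.1,0,0,0,0.4],[0,0,-0.3,0,0,0,0.4],[0,0,-0.45,0,0,0,0.4]]]'

```text
time_s: 37.7
ee_pos: [0.5391, 0.1186, 0.2331]
eef_rot: [3.142, 0.001, -3.07]
force: [-0.1, 0.1, 0.2]
grip_width: 0.0659
grip_force: 0.0
```

Call:
play_rows --motion '[[[0.2,0.1,0,0,0,0,0.4],[0.4,0.3,0,0,0,0,0.4],[0.4,0.6,0,0,0,0,0.4],[0.4,0.9,0,0,0,0,0.4],[0.4,1,0,0,0,0,0.4],[0.4,1,0,0,0,0,0.4],[0.4,1,0,0,0,0,0.4],[0.4,1,0,0,0,0,0.4]]]'

```text
time_s: 38.5
ee_pos: [0.4212, 0.3613, 0.2303]
eef_rot: [-3.141, -0.001, -3.069]
force: [-0.4, -0.3, 0.2]
grip_width: 0.0659
grip_force: 0.0
```

```bash
python3 - <<'E'
from h import *
o=get_obs();print(o['ee_pos'],o['joint_vel'].max())
for n in("top","scene"):
    c=camera(n);P=cloud(c);z=P[...,2];x,y=P[...,0],P[...,1]
    reg=(x>.4)&(x<.68)&(y>-.02)&(y<.26)
    for m in comps(reg&(z>.068)&(z<.09),500):
        q=P[m];k=np.linalg.lstsq(np.c_[q[:,:2]-[.54,.118],np.ones(len(q))],q[:,2],rcond=None)[0]
        print("cover",rect(P,m),k[2],np.degrees(k[:2]))
    for m in comps((x>.3)&(x<.65)&(y>-.5)&(z>.015)&(z<.05)&(y<-.05),200): print("low",rect(P,m))
    cv2.imwrite(f"pics/{n}9.png",c["frame"][:,:,::-1])
E
```

```text
[0.4211804  0.36128661 0.23026705] 0.01809399264550999
cover (array([539.2, 118.8]), array([200.2, 230.8]), 4.0, 10109) 0.0777398585569943 [-0.08142677  0.0416105 ]
cover (array([542.2, 118.9]), array([205.6, 234.7]), 3.65, 4416) 0.07899162913061465 [-0.12179186  0.03705382]
```

View pics/scene9.png

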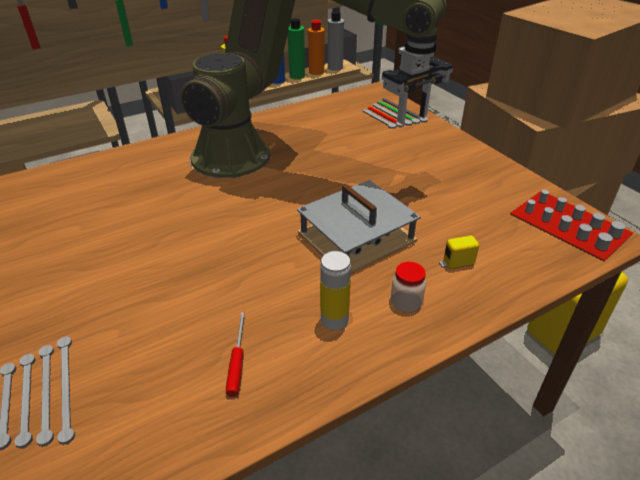

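View pics/top9.png

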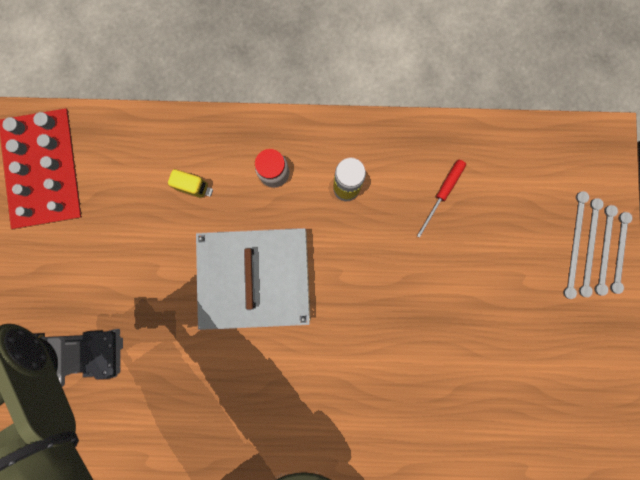

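The cover lies flat on the posts (top px 252,279, height 77.7 mm as at the start), with pins showing in both holes (201,239 and 303,319). No spanners are left on the bench, and the bystanders have not moved.

```bash
python3 -c "
from station import workorder
print(workorder.hand_in())"
```

```text
the job is handed in; nothing more can be done
None
```

Both spanners on the bench are pressed fully into clips (clip0 and clip1), the cover is back flat on its posts with both pins through its holes, nothing else on the bench was moved, and the job is handed in; its verdict was not shown.

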